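# Hook out the blue tray

## Task

Pick up the draw hook by its wooden handle, reach it in under the ledge of the bench shelf, drop its tip into the hidden pull loop of the blue tray and draw that tray out about 80 mm, so that the loop is well clear of the ledge. Touch the trays only with the hook, never with the gripper, and leave the green and the white tray where they are. Then lay the hook back on its outline on the black mat, standing as it stood before and pointing the same way, and let go.

Things in the scene. Friction and masses are not known exactly. Their poses are not given: they have to be found in the camera images.
- draw_hook: Draw hook: dark wooden handle, 8 mm steel rod, tip bent straight down. Stands on handle's flat base and tip's foot. Origin: foot of the tip (lowest point), z up; rod runs back along -x, its centre line at z = 30 mm. Handle 80 (x) x 24 (y) x 40 mm high, its middle at x = -150 mm, base at z = 0. 0.1 to 0.2 kg
- hook_grip (a point): Where to grip the draw hook: the middle of its wooden handle, 150 mm behind the tip and 24 mm above the hook's base
- tray_blue: Blue open tray. Origin: bench level below the middle of its pull loop; +x goes in under the shelf. Loop: level bail of 6 mm steel wire at z = 14 mm, inner opening 30 (x) x 40 (y) mm, closed on the far side by the tray's front wall at x = 15. Box 170 x 80 x 40 mm, x = 15 to 185; its tail shows behind the shelf. Slides along its -x only, about 2 N, stays where left; travel 110 mm from fully home
- tray_green: Green tray, like the blue one (same origin, axes and sizes), in another of the shelf's three bays; a bystander to leave as it is
- tray_white: White tray, like the blue one (same origin, axes and sizes), in another of the shelf's three bays; a bystander to leave as it is
- bench_shelf: Fixed low wooden shelf, 150 deep (x) x 330 (y) mm. Origin: at bench level below the middle of its front (ledge) edge, +x away from the robot, along the trays. Board underside at z = 80 mm, top 98, jars on it to 145. Bays at y = -100, 0, 100 mm, posts between them from x = 65 mm. Loops start with their middles 30 to 45 mm behind the edge, hidden from above
- hook_mat: Fixed black rubber mat 280 x 110 x 3 mm with a yellow outline of the hook on it. Origin: at bench level under the outline's tip (mat's top is 3 mm higher); +x is the way the outline points; the mat spans x = -230 to 50 mm. The hook starts on it, within 15 mm and 9 degrees of the outline

How it is judged:
By the outcome, as a careful person would: the job done as asked, in the order asked, and still so for the second after the job is handed in, with the robot touching nothing.
It also fails if it takes over 51 s, if anything falls off the work surface, if the arm or the gripper's body presses on something with over 40 N, if the wrist force passes 120 N, or if a joint passes its speed limit or range.

## Robot

A 7-joint arm with a two-finger parallel gripper is mounted at the origin on the work surface. World frame = base frame: x ahead of the robot, y to its left, z up, the work surface at z = 0. Lengths are in mm, angles in rad, forces in N, time in s.
With the tool pointing down it reaches from about 400 to 875 mm from the base axis. Payload 4.4 kg.
Tool frame: the origin (TCP) lies midway between the tips of the shut fingers; the grasp point (between the pads) lies 19 mm behind it (ctrl.grip_point_offset is the distance from the TCP to the grasp point, in mm); z points along the fingers, y is the line along which they close (so a half turn about z gives the same grasp; the last joint's range is limited). The gripper opens to 85 mm and grips with 20 to 120 N. Pads are 22 mm wide; open, the fingers measure 114 mm over their backs; the gripper's body (76 mm by 85 mm) begins 54 mm behind the grasp point. The pads swing forward as they close: fully open they stand 13 mm farther back than shut.
Start: joints at [-1.236, 0.628, 0.038, 1.517, -0.027, 0.996, -0.02], TCP at [253.579, 598.511, 231.313] pointing down, gripper open.
Joint ranges: [-3.06, 3.06], [-0.37, 2.12], [-1.25, 1.32], [0.18, 2.47], [-1.1, 4.24], [0.23, 1.98], [-2.94, 2.94]. Speed limits (rad/s): [2.57, 2.57, 3.14, 3.14, 3.14, 3.14, 3.14].

## Interface

Orientations are given as [roll, pitch, yaw] about the fixed x, y, z axes, in that order (R = Rz(yaw) Ry(pitch) Rx(roll)).
In Python, from cell import ctrl, imaging, ticket gives the robot as it stands (ctrl), with the cameras (imaging) and the job (ticket).
- The arm moves only by the shell command python3 nudge.py 'ROWS'. ROWS is a JSON list of rows, 1 to 12 of them, each of 7 numbers: dx, dy, dz in mm, then a rotation vector rx, ry, rz in rad, then the finger opening in mm; each row shifts and turns the commanded pose from where the row before left it, along the tool's axes as they then stand; what a row does not reach is not made up. A row lasts 1/10 s, in which the tool goes at most 50 mm and 0.15 rad, less where a joint would pass 70% of its speed; a pose out of reach is approached as far as the arm can. The fingers move at their own pace and stop on an object; the grip force is fixed at half the most. Time passes only in rows, so rows that do not move let the fingers close. It prints the time, the measured TCP pose, the force, the opening and the grip force at its end.
- ctrl.read_state(): the state, without advancing time (a new reading comes with each control period).
- imaging.get_image(name): name is "side" or "top" or "wrist"; returns the picture (384x512x3 uint8, blue, green, red); there is no depth.
- imaging.calibration(name): a dict with "fx", "fy", "cx", "cy" (pixels), "rvec" (rotation vector, rad) and "tvec" (3), from world to camera coordinates, as OpenCV has them; the wrist camera has in their place "hand_eye" (4x4, takes a point from camera to tool coordinates, whose origin is the TCP and whose axes are the flange's). Camera axes: x right, y down, z forward; pixel columns grow to the right and rows downward; lengths in mm; the calibration is good to about 2 mm. A picture is of the moment at which its call begins: read the wrist's pose just before it. calibration takes no time and is no camera call.
- ticket.finish_job(): hands the job in; it is judged then, once.
The state is a dict: "clock": time; "qpos": joint angles; "qd": joint speeds; "tau": joint torques, N m; "eef_pos": TCP position; "tool_rot": TCP orientation; "force": force on the tool from outside, world axes, zero at the start; "torque": the same for the moment, N m; "width": finger opening in mm; "gripper_force": force on a finger pad.
Only numpy, scipy, OpenCV 4.12 (cv2) and the standard library are available. Lean on these libraries where they do the work, as an engineer would, in place of code of your own. Each camera call takes 0.05 s, during which the arm holds its last target. There are 200 camera calls.

## Working session

There is one attempt and no reset: what is moved stays moved. The work goes in short steps, Python scripts to look and compute and a shell command to move; the robot and the scene stay as the last step left them, time stands still between calls to the robot, and variables do not carry over. Pictures are saved under pics/ and viewed, at most 10 in all, crops included, and the job is handed in when it is done.

```bash
ls; mkdir -p pics; python3 - <<'E'
from cell import ctrl, imaging, ticket
import cv2,numpy as np
for n in("top","side"):
    im=imaging.get_image(n); cv2.imwrite(f"pics/{n}0.png",im)
    c=imaging.calibration(n); print(n,c)
print(imaging.calibration("wrist")); s=ctrl.read_state(); print(s["clock"],s["eef_pos"],s["tool_rot"],s["width"])
E
```

```text
cell.py
nudge.py
pics
top {'fx': 362.94246704897563, 'fy': 362.94246704897563, 'cx': 257.3823987532357, 'cy': 191.80990352412954, 'rvec': array([ 2.14688921, -2.17383543,  0.167561  ]), 'tvec': array([ 56.22214357, 581.40829962, 938.38109605])}
side {'fx': 384.3146669489805, 'fy': 384.3146669489805, 'cx': 248.1052526343186, 'cy': 189.0474679626393, 'rvec': array([ 1.08791308, -2.34857443,  1.0572472 ]), 'tvec': array([422.79610198, 290.67281216, 657.93333941])}
{'fx': 334.1320602882851, 'fy': 334.1320602882851, 'cx': 256.76169746704954, 'cy': 196.14737471646814, 'hand_eye': array([[ 9.78750212e-05, -9.64529600e-01, -2.63974697e-01,
         6.61488330e+01],
       [ 9.99999815e-01,  2.52816849e-04, -5.52986074e-04,
        -6.56987632e-01],
       [ 6.00108688e-04, -2.63974594e-01,  9.64529447e-01,
        -1.42788801e+02],
       [ 0.00000000e+00,  0.00000000e+00,  0.00000000e+00,
         1.00000000e+00]])}
0.1 [253.35667703 597.98245697 230.46881474] [-3.13985753e+00  2.51460527e-05  2.74077294e+00] 85.13749767643539
```

View pics/top0.png

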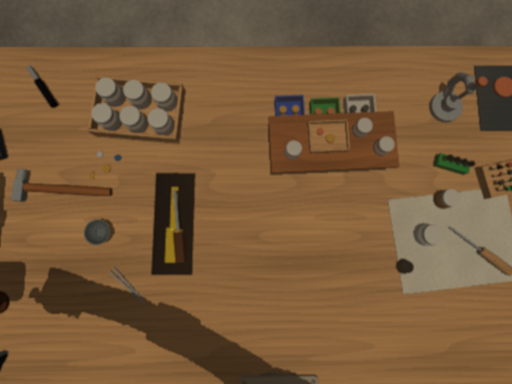

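View pics/side0.png

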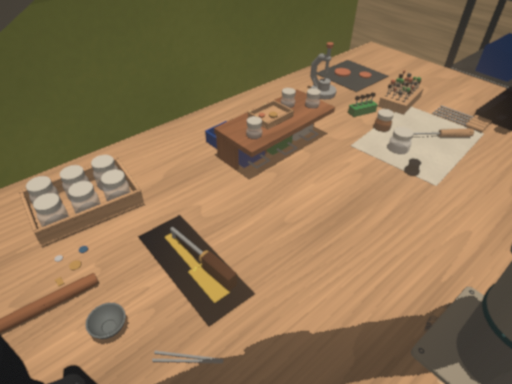

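The top view shows the mat at about (174,223), with the hook's handle near (178,247) and its tip near (176,188). The shelf is at about (333,142), and the blue tray's tail is the leftmost of the three at (290,105). The side view shows the same things: handle (217,264), shelf front edge running (222,140) to (335,105). Next I'll write the helpers and take measurements.

```bash
cat > h.py <<'E'
from cell import ctrl, imaging, ticket
import cv2,numpy as np
from scipy.spatial.transform import Rotation as R
def cam(n):
    c=imaging.calibration(n); K=np.array([[c["fx"],0,c["cx"]],[0,c["fy"],c["cy"]],[0,0,1.]])
    if n=="wrist":
        s=ctrl.read_state(); T=np.eye(4); T[:3,:3]=R.from_euler("xyz",s["tool_rot"]).as_matrix(); T[:3,3]=s["eef_pos"]
        W=T@c["hand_eye"]; Rc=W[:3,:3].T; t=-Rc@W[:3,3]
    else: Rc=cv2.Rodrigues(np.array(c["rvec"]))[0]; t=np.array(c["tvec"])
    return K,Rc,t
def ray(C,p):
    K,Rc,t=C; d=Rc.T@np.linalg.solve(K,[p[0],p[1],1.]); return -Rc.T@t,d/np.linalg.norm(d)
def onz(C,p,z):
    o,d=ray(C,p); return o+d*(z-o[2])/d[2]
def proj(C,P):
    K,Rc,t=C; q=K@(Rc@np.array(P,float)+t); return q[:2]/q[2]
def tri(C1,p1,C2,p2):
    P=cv2.triangulatePoints(C1[0]@np.c_[C1[1],C1[2]],C2[0]@np.c_[C2[1],C2[2]],np.array(p1,float),np.array(p2,float))[:,0]; return P[:3]/P[3]
def big(m):
    return max(cv2.findContours(m.astype(np.uint8),0,1)[0],key=cv2.contourArea)
def shot(n,f):
    C=cam(n); im=imaging.get_image(n); cv2.imwrite(f"pics/{f}.png",im); return C,im
E
python3 - <<'E'
from h import *
np.set_printoptions(precision=1,suppress=True)
T=cam("top");S=cam("side")
for n,p,z in(("tip",(176,188),30),("handle",(178,247),40),("matTL",(156,173),3),("matBR",(191,274),3),("shFL",(271,173),98),("shFR",(397,166),98),("shBL",(269,115),98),("blue tail",(290,97),40)):
    print(n,onz(T,p,z))
print("tri handle",tri(T,(178,247),S,(217,264)))
C,im=shot("wrist","w0")
E
```

```text
tip [596.2 269.2  30. ]
handle [438.1 259.3  40. ]
matTL [643.2 331.1   3. ]
matBR [365.  230.5   3. ]
shFL [622.   14.8  98. ]
shFR [ 637.  -309.9   98. ]
shBL [775.6  17.1  98. ]
blue tail [848.2 -45.8  40. ]
tri handle [439.3 259.9  43.5]
```

View pics/w0.png

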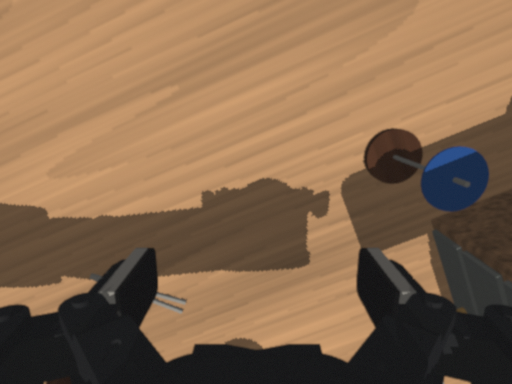

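The wrist view shows only the bench near the start: a fork at (180,300) and a blue disc at (455,180). The hook is out of view. The triangulated handle top, at z 43.5, matches the expected 43. I'll move the camera over the mat.

```bash
cat >> h.py <<'E'
def plan(pos,yaw,pitch_roll=True):
    s=ctrl.read_state(); A=R.from_euler("xyz",s["tool_rot"]); B=R.from_euler("xyz",[np.pi,0,yaw])
    np.set_printoptions(precision=4,suppress=True)
    print("t",round(s["clock"],2),"pos",s["eef_pos"],"rot",s["tool_rot"])
    print("tool translation",A.inv().apply(np.array(pos)-s["eef_pos"]),"rotvec",(A.inv()*B).as_rotvec(),"translation after the rotation",B.inv().apply(np.array(pos)-s["eef_pos"]))
E
python3 -c "
from h import *
plan([500,265,230],3.2)"
```

```text
t 0.15 pos [253.3721 598.07   230.6083] rot [-3.1401  0.      2.7408]
tool translation [-357.0291 -210.4536    0.9142] rotvec [-0.0014 -0.0003 -0.4592] translation after the rotation [-226.7647 -346.8987    0.6083]
```

```bash
python3 nudge.py '[[0,0,0,0,0,-0.12,85],[-36,-50,0,0,0,-0.12,85],[-30,-50,0,0,0,-0.11,85],[-30,-50,0,0,0,-0.11,85],[-30,-50,0,0,0,0,85],[-30,-50,0,0,0,0,85],[-35,-40,0,0,0,0,85],[-20,-20,0,0,0,0,85],[0,0,0,0,0,0,85],[0,0,0,0,0,0,85]]'; python3 - <<'E'
from h import *
plan([500,265,230],3.2)
C,im=shot("wrist","w1")
np.save("pics/w1cam.npy",np.c_[C[0],C[1],C[2]])
E
```

```text
clock: 1.15
eef_pos: [425.1, 323.6, 231.1]
tool_rot: [3.141, -0.001, -3.084]
force: [-1.4, 1.1, 0.5]
width: 84.8
gripper_force: 0.0
t 1.15 pos [425.0932 323.622  231.0851] rot [ 3.1414 -0.0008 -3.084 ]
tool translation [-71.4067 -62.8394   1.0165] rotvec [ 0.0002 -0.0008 -0.0008] translation after the rotation [-71.357  -62.8947   1.0851]
```

View pics/w1.png

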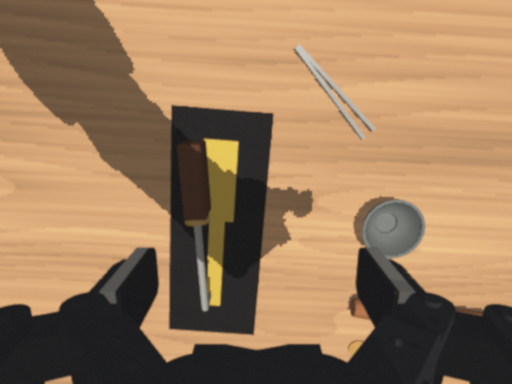

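The wrist view shows the whole mat, with corners at about (173,106), (272,114), (253,333) and (170,328). The hook handle's top spans (180,143) to (209,222), and the tip is at (205,308). The yellow outline lies beside the hook: handle part (205–239,138–222), tip end at (215,305).

```bash
python3 - <<'E'
from h import *
np.set_printoptions(precision=1,suppress=True)
A=np.load("pics/w1cam.npy"); C=(A[:,:3],A[:,3:6],A[:,6]); im=cv2.imread("pics/w1.png")
hsv=cv2.cvtColor(im,cv2.COLOR_BGR2HSV); 
roi=np.zeros(im.shape[:2],np.uint8); roi[95:345,160:285]=1
# wood of bench: bright brown; everything else in roi belongs to mat
for p in ((190,180),(205,200),(180,160),(230,240),(160,220),(203,260),(240,180),(265,140)): print(p,im[p[1],p[0]],hsv[p[1],p[0]])
ye=(hsv[...,0]>18)&(hsv[...,0]<32)&(hsv[...,1]>150)&(hsv[...,2]>60)&(roi>0)
print("yellow",ye.sum(),cv2.boundingRect(big(ye)))
black=(hsv[...,2]<45)&(hsv[...,1]<120)&(roi>0)
q=cv2.convexHull(big(black))[:,0]; ap=cv2.approxPolyDP(q,8,True)[:,0]; print("mat",ap.tolist())
P=np.array([onz(C,p,3) for p in ap]); print(P)
print("sides",np.linalg.norm(P-np.roll(P,-1,0),axis=1))
br=(hsv[...,2]<100)&(hsv[...,2]>35)&(hsv[...,1]>130)&(hsv[...,0]<18)&(roi>0); br[:, :172]=0;br[:,225:]=0
c=big(br); rr=cv2.minAreaRect(c); print("brown",rr,cv2.contourArea(c))
cv2.imwrite("pics/m1.png",cv2.resize(np.hstack([im[95:345,150:285],cv2.merge([x.astype(np.uint8)*255 for x in(black,ye,br)])[95:345,150:285]]),None,fx=2,fy=2,interpolation=0))
E
```

```text
(190, 180) [32 40 56] [ 10 109  56]
(205, 200) [28 35 48] [ 11 106  48]
(180, 160) [29 39 55] [ 12 121  55]
(230, 240) [28 28 28] [ 0  0 28]
(160, 220) [124 174 221] [ 15 112 221]
(203, 260) [78 81 82] [23 12 82]
(240, 180) [27 25 26] [135  19  27]
(265, 140) [40 41 44] [ 8 23 44]
yellow 3346 (204, 139, 35, 167)
mat [[174, 108], [270, 115], [251, 332], [171, 324]]
[[367.  230.3   3. ]
 [368.4 333.7   3. ]
 [642.1 327.7   3. ]
 [636.1 224.5   3. ]]
sides [103.4 273.9 103.4 269.2]
brown ((201.0, 219.5), (1.0, 2.0), 90.0) 1.5
```

View pics/m1.png

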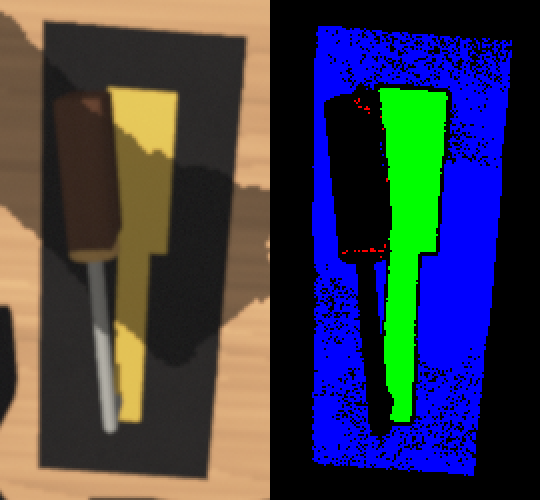

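```bash
python3 - <<'E'
from h import *
np.set_printoptions(precision=2,suppress=True)
A=np.load("pics/w1cam.npy"); C=(A[:,:3],A[:,3:6],A[:,6]); im=cv2.imread("pics/w1.png")
f=cv2.bilateralFilter(im,5,30,3); hsv=cv2.cvtColor(f,cv2.COLOR_BGR2HSV); H,S,V=[hsv[...,i].astype(int) for i in range(3)]
roi=np.zeros(im.shape[:2],bool); roi[95:345,160:285]=1
black=(S<60)&(V<75)&roi
q=cv2.convexHull(big(black)); ap=cv2.approxPolyDP(q,8,True)[:,0].astype(float); print("mat",ap.tolist())
P=np.array([onz(C,p,3) for p in ap]); print(P[:,:2],"sides",np.linalg.norm(P-np.roll(P,-1,0),axis=1))
inside=np.zeros(im.shape[:2],np.uint8); cv2.fillConvexPoly(inside,ap.astype(int),1); inside=cv2.erode(inside,np.ones((5,5)))>0
ye=(H>17)&(H<33)&(S>130)&(V>60)&inside
ys=cv2.findContours(ye.astype(np.uint8),0,1)[0]; c=max(ys,key=cv2.contourArea)
# outline right edge of handle, right edge of rod, top and bottom
def fit(pts,z): 
    W=np.array([onz(C,p,z)[:2] for p in pts]); v=cv2.fitLine(W.astype(np.float32),cv2.DIST_HUBER,0,.01,.01).ravel(); return v[2:],np.degrees(np.arctan2(v[1],v[0]))
rows=lambda m,a,b,k:[(np.where(m[r])[0][k]+(0.5 if k<0 else -.5),r) for r in range(a,b) if m[r].any()]
print("outl handle +y edge",fit(rows(ye,148,216,-1),3)); print("outl rod +y edge",fit(rows(ye,232,296,-1),3))
cc=c[:,0]; print("yellow top/bottom rows",cc[:,1].min(),cc[:,1].max(), onz(C,(221,cc[:,1].min()-.5),3),onz(C,(216,cc[:,1].max()+.5),3))
br=(S>65)&(V<90)&(H<18)&inside; br[230:]=0
c=big(cv2.morphologyEx(br.astype(np.uint8),cv2.MORPH_OPEN,np.ones((3,3)))); b=cv2.boxPoints(cv2.minAreaRect(c)); print("handle box",b.tolist(),cv2.contourArea(c)); print(np.array([onz(C,p,43) for p in b]))
st=(S<60)&(V>60)&inside; st[:215]=0; c=big(st); print("steel",cv2.boundingRect(c)); 
m=np.zeros(st.shape,np.uint8); cv2.drawContours(m,[c],-1,1,-1); m=m>0
print("rod L",fit(rows(m,235,300,0),33),"R",fit(rows(m,235,300,-1),33))
for r in(230,250,270,290,300,305,308,310):
    x=np.where(m[r])[0]; 
    if len(x): print(r,x[0],x[-1],onz(C,((x[0]+x[-1])/2,r),33))
E
```

```text
mat [[173.0, 107.0], [271.0, 114.0], [252.0, 332.0], [171.0, 327.0]]
[[366.04 229.23]
 [367.25 334.68]
 [642.07 329.01]
 [640.6  224.43]] sides [105.45 274.88 104.58 274.6 ]
outl handle +y edge (array([444.3 , 299.97], dtype=float32), np.float32(-1.6766306))
outl rod +y edge (array([551.44, 287.9 ], dtype=float32), np.float32(-0.6050285))
yellow top/bottom rows 138 305 [395.43 281.59   3.  ] [605.73 281.5    3.  ]
handle box [[175.64138793945312, 141.69654846191406], [204.44137573242188, 139.2965545654297], [211.0413818359375, 218.49656677246094], [182.24139404296875, 220.8965606689453]] 2110.0
[[398.14 241.22  43.  ]
 [394.17 269.44  43.  ]
 [475.86 277.69  43.  ]
 [480.26 247.63  43.  ]]
steel (194, 226, 16, 86)
rod L (array([540.69, 261.69], dtype=float32), np.float32(4.7653546)) R (array([535.17, 270.51], dtype=float32), np.float32(5.9359775))
230 194 201 [493.46 262.03  33.  ]
250 196 203 [516.94 264.5   33.  ]
270 197 205 [541.26 266.5   33.  ]
290 199 206 [566.45 268.56  33.  ]
300 200 208 [579.33 270.49  33.  ]
305 200 208 [585.91 270.6   33.  ]
308 201 208 [589.85 271.24  33.  ]
310 202 207 [592.51 271.29  33.  ]
```

The mat comes out near 280 x 110 mm, with the outline tip at (594, 278) and yaw −1.1°. The hook tip is at about (590, 271), yaw 5.3°, and the grip point is at (439.5, 257). The handle top triangulates to 43.5 mm, as expected. Next is the grasp.

```bash
python3 -c "
from h import *
plan([439.5,257,7],3.234)"
```

```text
t 1.2 pos [424.253  324.6466 231.1156] rot [ 3.1411 -0.001  -3.0815]
tool translation [-11.3936 -68.5589 224.0674] rotvec [ 0.0005 -0.001  -0.0324] translation after the rotation [ -8.9398 -68.7649 224.1156]
```

```bash
python3 - <<'E'
from h import *
np.set_printoptions(precision=1,suppress=True)
im=cv2.imread("pics/top0.png"); T=cam("top"); S=cam("side")
hsv=cv2.cvtColor(im,cv2.COLOR_BGR2HSV); 
bl=(hsv[...,0]>95)&(hsv[...,0]<130)&(hsv[...,1]>100); bl[:80]=0;bl[130:]=0;bl[:,:260]=0;bl[:,310:]=0
c=big(bl); print("blue top",cv2.boundingRect(c),cv2.boxPoints(cv2.minAreaRect(c)).tolist())
x,y,w,h=cv2.boundingRect(c)
for p in((x-.5,y-.5),(x+w-.5,y-.5)): print(onz(T,p,40))
a=cv2.resize(im[85:185,255:410],None,fx=4,fy=4,interpolation=cv2.INTER_CUBIC); 
si=cv2.imread("pics/side0.png"); b=cv2.resize(si[75:180,195:345],None,fx=4,fy=4,interpolation=cv2.INTER_CUBIC)
cv2.imwrite("pics/z.png",cv2.resize(np.vstack([a[:,:600],b[:,:600]]),None,fx=.72,fy=.72))
E
```

```text
blue top (276, 98, 25, 17) [[276.0, 114.0], [276.0, 98.0], [300.0, 98.0], [300.0, 114.0]]
[847.   -5.2  40. ]
[846.5 -75.2  40. ]
```

View pics/z.png

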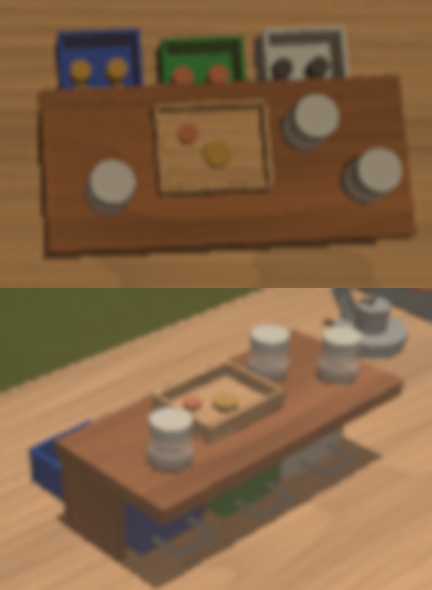

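The zoom shows the blue tray's tail corners at crop (58,32) and (142,28). The side view shows the three front walls and wire loops under the ledge. The blue front wall is at about crop (165,530). I'll zoom in there once more and grasp the hook in the same step.

```bash
python3 nudge.py '[[-9,-40,20,0,0,-0.032,85],[0,-29,40,0,0,0,85],[0,0,45,0,0,0,85],[0,0,40,0,0,0,85],[0,0,20,0,0,0,85],[0,0,0,0,0,0,85],[0,0,0,0,0,0,85]]'; python3 - <<'E'
from h import *
plan([439.5,257,7],3.234)
si=cv2.imread("pics/side0.png"); cv2.imwrite("pics/z2.png",cv2.resize(si[125:185,215:325],None,fx=7,fy=7,interpolation=cv2.INTER_CUBIC))
E
```

```text
clock: 1.9
eef_pos: [438.4, 257.1, 66.5]
tool_rot: [3.141, -0.001, -3.048]
force: [-0.2, 1.1, 0.2]
width: 85.1
gripper_force: 0.0
t 1.9 pos [438.4049 257.095   66.5262] rot [ 3.141  -0.0005 -3.048 ]
tool translation [-1.1124 -0.2316 59.5255] rotvec [ 0.0006 -0.0005  0.0012] translation after the rotation [-1.0816 -0.1956 59.5262]
```

View pics/z2.png

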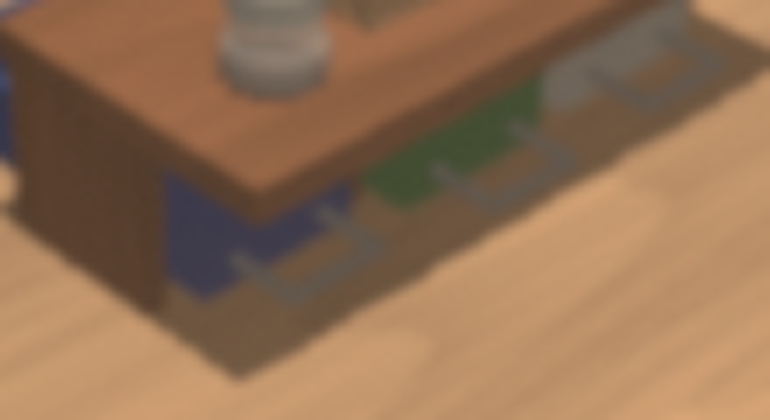

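In the side view the blue loop's front wire corners are at about zoom (288,298) and (378,247), and it meets the blue wall at (238,262) and (325,213). I'll cast these rays onto z = 14 and cross-check them against the tail in the top view, then descend and grip.

```bash
python3 nudge.py '[[-1,0,30,0,0,0,85],[0,0,20,0,0,0,85],[0,0,9.5,0,0,0,85],[0,0,0,0,0,0,85],[0,0,0,0,0,0,85],[0,0,0,0,0,0,60],[0,0,0,0,0,0,30],[0,0,0,0,0,0,10],[0,0,0,0,0,0,10],[0,0,0,0,0,0,10],[0,0,0,0,0,0,10],[0,0,0,0,0,0,10]]'; python3 - <<'E'
from h import *
np.set_printoptions(precision=1,suppress=True)
S=cam("side");T=cam("top")
z=lambda u,v:((u+.5)/7-.5+215,(v+.5)/7-.5+125)
L=np.array([onz(S,z(*p),14) for p in((288,298),(378,247),(325,213),(238,262))]); print("loop",L,"mean",L.mean(0)); print("front wire len",np.linalg.norm(L[0]-L[1]),"depth",np.linalg.norm(L[1]-L[2]),np.linalg.norm(L[0]-L[3]))
print("side: shelf top front-left corner",onz(S,z(258,190),98),"bottom",onz(S,z(255,222),80))
y=lambda u,v:((u+.5)/2.88-.5+255,(v+.5)/2.88-.5+85)
for n,p,h in(("tailL",(58,32),40),("tailR",(142,28),40),("BL",(38,92),98),("BR",(400,76),98),("FL",(46,253),98),("FR",(413,236),98)): print(n,onz(T,y(*p),h))
E
```

```text
clock: 3.1
eef_pos: [440.4, 256.0, 7.2]
tool_rot: [3.141, 0.001, -3.05]
force: [-0.6, 0.7, 4.9]
width: 23.4
gripper_force: 59.5
loop [[649.6 -23.5  14. ]
 [651.1 -71.6  14. ]
 [681.2 -70.6  14. ]
 [679.2 -23.5  14. ]] mean [665.3 -47.3  14. ]
front wire len 48.15680466994643 depth 30.09935464283924 29.577531122739302
side: shelf top front-left corner [622.9  15.4  98. ] bottom [627.7  12.6  80. ]
tailL [852.   -3.4  40. ]
tailR [855.6 -85.2  40. ]
BL [771.2  20.2  98. ]
BR [ 784.  -310.5   98. ]
FL [623.3  15.7  98. ]
FR [ 635.3 -312.5   98. ]
```

The grip holds at 23.4 mm, which matches the handle. The side-view loop (middle about (668, −47)) agrees with the tail-based estimate (669, −51), and 42 mm behind the edge is within the stated 30 to 45. I'll use (668, −48) and yaw 0.038. Now I lift and carry the hook to a point in front of the bay.

```bash
python3 nudge.py '[[0,0,-25,0,0,0,10],[0,0,-30,0,0,0,10],[0,0,0,0,0,0,10]]'; python3 -c "
from h import *
plan([450,-57,32],np.pi+0.038)"
```

```text
clock: 3.4
eef_pos: [441.8, 256.7, 64.4]
tool_rot: [3.139, 0.005, -3.051]
force: [0.5, 0.5, -1.5]
width: 23.4
gripper_force: 59.0
t 3.4 pos [441.8472 256.6959  64.3702] rot [ 3.1392  0.0046 -3.0507]
tool translation [  20.5146 -313.2158   31.5349] rotvec [0.0025 0.0045 0.0529] translation after the rotation [   3.7706 -313.7792   32.3702]
```

```bash
python3 nudge.py '[[4,-25,0,0,0,0.053,10],[0,-32,0,0,0,0,10],[0,-32,0,0,0,0,10],[0,-32,0,0,0,0,10],[0,-32,0,0,0,0,10],[0,-32,0,0,0,0,10],[0,-32,0,0,0,0,10],[0,-32,0,0,0,0,10],[0,-32,0,0,0,0,10],[0,-25,10,0,0,0,10],[0,-8,15,0,0,0,10],[0,0,5,0,0,0,10]]'; python3 nudge.py '[[0,0,0,0,0,0,10],[0,0,0,0,0,0,10]]'; python3 - <<'E'
from h import *
plan([450,-57,32],np.pi+0.038)
shot("top","top1"); C,im=shot("side","side1"); T=cam("top"); t=cv2.imread("pics/top1.png")
cv2.imwrite("pics/z3.png",np.hstack([cv2.resize(t[90:270,250:350],None,fx=3,fy=3,interpolation=2),cv2.resize(im[120:300,220:387],None,fx=3,fy=3,interpolation=2)]))
E
```

```text
clock: 4.6
eef_pos: [448.2, -60.5, 30.1]
tool_rot: [-3.141, -0.003, -3.107]
force: [-0.6, 0.5, -1.2]
width: 23.5
gripper_force: 59.2
clock: 4.8
eef_pos: [449.0, -58.0, 31.4]
tool_rot: [3.141, -0.001, -3.103]
force: [0.0, -0.1, -1.5]
width: 23.3
gripper_force: 59.2
t 4.8 pos [449.0377 -58.0336  31.3788] rot [ 3.141  -0.001  -3.1031]
tool translation [-1.0008  0.9962 -0.6216] rotvec [ 0.0006 -0.001   0.0005] translation after the rotation [-1.0009  0.9963 -0.6212]
```

View pics/z3.png

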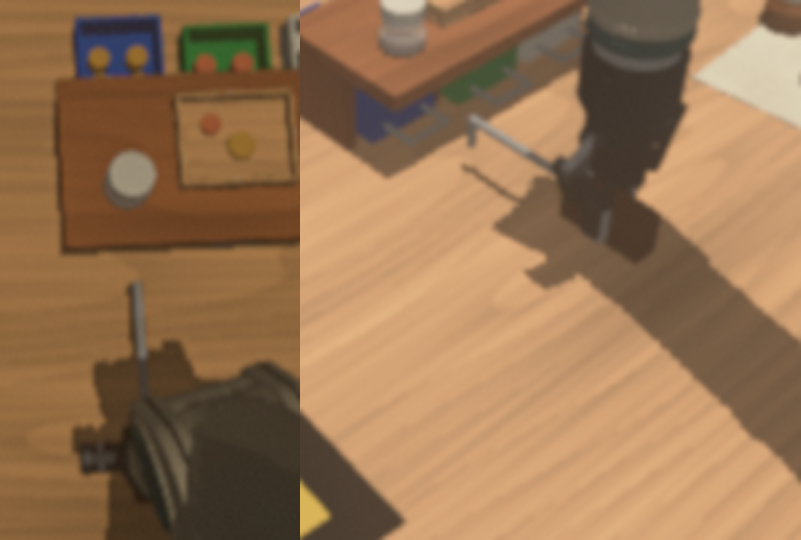

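Both views show the hook's tip clear of the ledge, at top-crop (136,284) and side-crop (471,120), with its foot at (472,145). I'll check its position.

```bash
python3 - <<'E'
from h import *
np.set_printoptions(precision=1,suppress=True)
T=cam("top");S=cam("side")
pt=(250+136/3,90+287/3); ps=(220+171/3,120+121/3)
print("tri",tri(T,pt,S,ps),"top@61",onz(T,pt,61),"foot side@28",onz(S,(220+172/3,120+144/3),28))
s=ctrl.read_state(); print("expected",s["eef_pos"]+150*np.array([np.cos(.0385),np.sin(.0385),0]))
E
```

```text
tri [596.6 -50.9  54.1] top@61 [594.3 -51.1  61. ] foot side@28 [597.1 -52.4  28. ]
expected [599.4 -52.1  31.9]
```

The tip is at about (598, −52), within 2 mm of expected. I'll move it in 70 mm and then down 24 mm.

```bash
python3 nudge.py '[[-20,1,0,0,0,0,10],[-25,0,0,0,0,0,10],[-20,0,0,0,0,0,10],[-5,0,0,0,0,0,10],[0,0,0,0,0,0,10],[0,0,0,0,0,0,10]]' && python3 nudge.py '[[0,0,8,0,0,0,10],[0,0,8,0,0,0,10],[0,0,7,0,0,0,10],[0,0,0,0,0,0,10],[0,0,0,0,0,0,10]]'; python3 - <<'E'
from h import *
plan([519.5,-54.5,8],np.pi+0.038)
C,im=shot("side","side2")
cv2.imwrite("pics/z4.png",cv2.resize(im[125:205,215:335],None,fx=6,fy=6,interpolation=2))
E
```

```text
clock: 5.5
eef_pos: [517.5, -54.7, 31.7]
tool_rot: [-3.141, -0.002, -3.103]
force: [-1.3, 0.4, -1.7]
width: 23.3
gripper_force: 59.1
clock: 6.0
eef_pos: [518.9, -54.6, 8.3]
tool_rot: [3.141, -0.001, -3.103]
force: [-0.2, -0.7, -0.1]
width: 23.3
gripper_force: 59.1
t 6.0 pos [518.9322 -54.5959   8.3378] rot [ 3.1415 -0.001  -3.1033]
tool translation [-0.5714  0.074   0.3373] rotvec [ 0.0001 -0.001   0.0003] translation after the rotation [-0.5711  0.0742  0.3378]
```

View pics/z4.png

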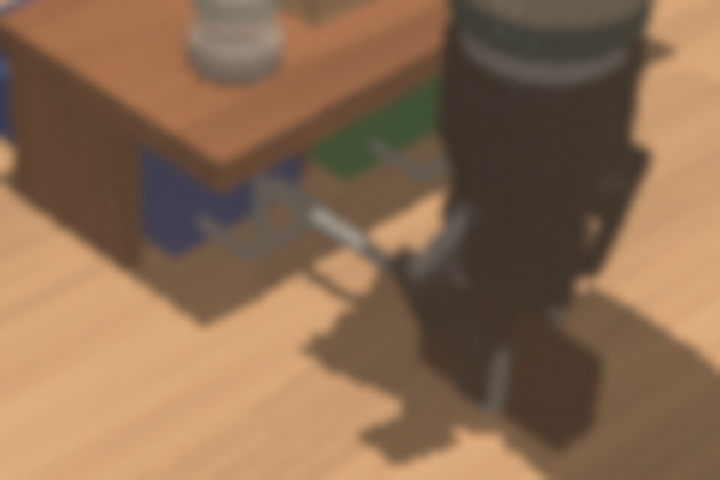

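The side view shows the tip's foot at (262,225), inside the blue loop (front wire from (245,255) to (325,225)), with no load from below. I'll pull in stages and watch the force.

```bash
python3 nudge.py '[[4,0,0,0,0,0,10],[4,0,0,0,0,0,10],[0,0,0,0,0,0,10]]' ; python3 nudge.py '[[3,0,0,0,0,0,10],[3,0,0,0,0,0,10],[3,0,0,0,0,0,10]]'; python3 nudge.py '[[8,0,0,0,0,0,10],[10,0,0,0,0,0,10],[10,0,0,0,0,0,10],[10,0,0,0,0,0,10],[10,0,0,0,0,0,10],[10,0,0,0,0,0,10]]'; python3 -c "
from h import *
plan([428,-58,8],np.pi+0.038)
T,t=shot('top','top2');S,s=shot('side','side2b')
hsv=cv2.cvtColor(t,cv2.COLOR_BGR2HSV)"
```

```text
clock: 6.35
eef_pos: [510.3, -55.1, 8.9]
tool_rot: [-3.141, -0.001, -3.104]
force: [-0.5, 0.1, -0.7]
width: 23.5
gripper_force: 59.1
clock: 6.65
eef_pos: [503.2, -55.2, 9.0]
tool_rot: [3.141, 0.002, -3.103]
force: [2.2, -0.7, -1.9]
width: 23.3
gripper_force: 59.0
clock: 7.25
eef_pos: [443.6, -57.4, 9.0]
tool_rot: [3.141, 0.0, -3.103]
force: [1.9, -1.1, -2.1]
width: 23.5
gripper_force: 59.0
t 7.25 pos [443.5598 -57.4311   9.0372] rot [ 3.1413  0.0003 -3.103 ]
tool translation [15.5705  0.0313  1.0327] rotvec [0.0003 0.0003 0.0006] translation after the rotation [15.5702  0.0226  1.0372]
```

The drag force is about 2 N with no side load, so the tray is following. I'll finish the pull and verify it numerically from the tray's tail in the top view.

```bash
python3 nudge.py '[[8,0,0,0,0,0,10],[6,0,0,0,0,0,10],[2,0,0,0,0,0,10],[0,0,0,0,0,0,10],[0,0,0,0,0,0,10]]'; python3 - <<'E'
from h import *
np.set_printoptions(precision=1,suppress=True)
T,t1=shot("top","top3"); S,s1=shot("side","side3")
t0=cv2.imread("pics/top0.png")
def col(im,lo,hi,box):
    hsv=cv2.cvtColor(cv2.GaussianBlur(im,(3,3),0),cv2.COLOR_BGR2HSV); m=(hsv[...,0]>lo)&(hsv[...,0]<hi)&(hsv[...,1]>90)
    r=np.zeros(m.shape,bool); x,y,w,h=box; r[y:y+h,x:x+w]=m[y:y+h,x:x+w]; return r
for nm,lo,hi,box in(("blue",105,130,(262,80,45,40)),("green",40,85,(302,80,42,40))):
    for k,im in(("before",t0),("after",t1)):
        m=col(im,lo,hi,box); 
        if m.any():
            c=big(m); b=cv2.boundingRect(c); print(nm,k,b,onz(T,(b[0]+b[2]/2,b[1]-.5),40))
w=np.abs(t1[85:115,340:380].astype(int)-t0[85:115,340:380]).max(); print("white tail area change",w)
# blue front wall in front of ledge, top view
m=col(t1,105,130,(255,160,60,60)); print("blue in front (top)",m.sum(), cv2.boundingRect(m.astype(np.uint8)))
if m.any(): b=cv2.boundingRect(m.astype(np.uint8)); print(onz(T,(b[0]+b[2]/2,b[1]+b[3]-.5),40))
plan([427.5,-58,8],np.pi+.038)
E
```

```text
clock: 7.85
eef_pos: [428.0, -58.2, 8.8]
tool_rot: [-3.141, -0.001, -3.103]
force: [-1.0, 0.0, -1.2]
width: 23.3
gripper_force: 59.0
blue before (276, 100, 26, 15) [840.9 -42.8  40. ]
green before (311, 99, 28, 14) [ 843.2 -143.8   40. ]
green after (311, 99, 28, 14) [ 843.2 -143.8   40. ]
white tail area change 12
blue in front (top) 278 (280, 173, 28, 12)
[600.7 -50.2  40. ]
t 7.95 pos [428.1213 -58.2129   8.7291] rot [-3.1412 -0.0008 -3.1034]
tool translation [0.6122 0.2367 0.7295] rotvec [-0.0004 -0.0008  0.0002] translation after the rotation [0.6128 0.2364 0.7291]
```

The blue front wall is now at x ≈ 601, having started near 683, so the tray moved about 80 mm. Green and white are unchanged. I'll back the tip off the wire, lift it straight out and carry the hook to the mat.

```bash
python3 nudge.py '[[-4,0,0,0,0,0,10],[-3,0,0,0,0,0,10],[0,0,0,0,0,0,10],[0,0,-10,0,0,0,10],[0,0,-20,0,0,0,10],[0,0,-25,0,0,0,10],[0,0,-10,0,0,0,10],[0,0,0,0,0,0,10]]'; python3 -c "
from h import *
plan([444,280.5,40],np.pi-0.019)"
```

```text
clock: 8.75
eef_pos: [436.2, -58.2, 74.7]
tool_rot: [-3.141, 0.003, -3.104]
force: [-0.4, 0.2, -1.0]
width: 23.4
gripper_force: 59.0
t 8.75 pos [436.232  -58.1633  74.6671] rot [-3.1415  0.0026 -3.1044]
tool translation [-20.2611 338.1443  34.6827] rotvec [-0.      0.0026  0.0562] translation after the rotation [ -1.3324 338.7498  34.6671]
```

```bash
python3 nudge.py '[[-1,15,0,0,0,0.056,10],[0,32,0,0,0,0,10],[0,32,0,0,0,0,10],[0,32,0,0,0,0,10],[0,32,0,0,0,0,10],[0,32,0,0,0,0,10],[0,32,0,0,0,0,10],[0,32,0,0,0,0,10],[0,32,0,0,0,0,10],[0,32,0,0,0,0,10],[0,26,15,0,0,0,10],[0,10,15,0,0,0,10]]'; python3 nudge.py '[[0,0,0,0,0,0,10],[0,0,0,0,0,0,10],[0,0,0,0,0,0,10]]'; python3 - <<'E'
from h import *
plan([444,280.5,8],np.pi-0.019)
np.set_printoptions(precision=1,suppress=True)
T,t=shot("top","top4"); S,s=shot("side","side4")
E
```

```text
clock: 9.95
eef_pos: [441.3, 284.9, 42.7]
tool_rot: [3.139, 0.001, 3.127]
force: [-1.4, 0.0, -0.9]
width: 23.3
gripper_force: 59.1
clock: 10.25
eef_pos: [441.7, 279.6, 43.7]
tool_rot: [-3.14, -0.0, 3.123]
force: [0.4, 0.5, -1.3]
width: 23.6
gripper_force: 59.2
t 10.25 pos [441.7159 279.6244  43.732 ] rot [-3.1401 -0.0002  3.1226]
tool translation [-2.2731  0.9727 35.7302] rotvec [-0.0015 -0.0002 -0.    ] translation after the rotation [-2.267   0.9188 35.732 ]
```

```bash
python3 nudge.py '[[-2,1,10,0,0,0,10],[0,0,12,0,0,0,10],[0,0,9,0,0,0,10],[0,0,3,0,0,0,10],[0,0,0,0,0,0,10],[0,0,0,0,0,0,10]]'; python3 nudge.py '[[0,0,1,0,0,0,10],[0,0,0,0,0,0,10],[0,0,0,0,0,0,10]]'; python3 nudge.py '[[0,0,0.7,0,0,0,10],[0,0,0,0,0,0,10],[0,0,0,0,0,0,10]]'
```

```text
clock: 10.95
eef_pos: [443.5, 282.3, 9.7]
tool_rot: [3.142, -0.0, 3.124]
force: [-0.5, 0.6, -1.3]
width: 23.4
gripper_force: 59.2
clock: 11.25
eef_pos: [443.7, 282.1, 9.0]
tool_rot: [3.141, 0.0, 3.124]
force: [0.2, -0.1, -1.4]
width: 23.5
gripper_force: 59.2
clock: 11.55
eef_pos: [443.6, 282.1, 8.1]
tool_rot: [3.142, 0.0, 3.124]
force: [-0.6, 0.2, -1.3]
width: 23.4
gripper_force: 59.2
```

```bash
python3 nudge.py '[[0,-1.5,0.7,0,0,0,10],[0,0,0,0,0,0,10],[0,0,0,0,0,0,10]]'; python3 nudge.py '[[0,0,0.6,0,0,0,10],[0,0,0,0,0,0,10],[0,0,0,0,0,0,10]]'
```

```text
clock: 11.85
eef_pos: [443.6, 280.4, 7.4]
tool_rot: [-3.141, -0.0, 3.124]
force: [0.6, -0.7, -0.4]
width: 23.2
gripper_force: 59.2
clock: 12.15
eef_pos: [443.6, 280.5, 7.2]
tool_rot: [-3.141, 0.0, 3.124]
force: [-1.1, -1.0, 5.5]
width: 23.3
gripper_force: 60.0
```

The hook is in contact at 5.5 N, the same as at the grasp. I'll release, retreat, and look from the same place as before.

```bash
python3 nudge.py '[[0,0,0,0,0,0,85],[0,0,0,0,0,0,85],[0,0,0,0,0,0,85],[0,0,0,0,0,0,85],[0,0,0,0,0,0,85],[0,0,-10,0,0,0,85],[0,0,-30,0,0,0,85],[0,0,-40,0,0,0,85],[0,0,-40,0,0,0,85],[0,0,-40,0,0,0,85],[0,0,-40,0,0,0,85],[0,0,-25,0,0,0,85]]'; python3 nudge.py '[[18,40,0,0,0,-0.06,85],[0,0,0,0,0,0,85],[0,0,0,0,0,0,85],[0,0,0,0,0,0,85]]'; python3 - <<'E'
from h import *
np.set_printoptions(precision=2,suppress=True)
C,im=shot("wrist","w2"); T,t=shot("top","top5"); Sd,sd=shot("side","side5")
f=cv2.bilateralFilter(im,5,30,3); hsv=cv2.cvtColor(f,cv2.COLOR_BGR2HSV); H,S,V=[hsv[...,i].astype(int) for i in range(3)]
roi=np.zeros(im.shape[:2],bool); roi[85:345,150:300]=1
black=(S<60)&(V<75)&roi
ap=cv2.approxPolyDP(cv2.convexHull(big(black)),8,True)[:,0].astype(float); P=np.array([onz(C,p,3) for p in ap]); print("mat",ap.tolist(),P[:,:2],P.mean(0))
ins=np.zeros(im.shape[:2],np.uint8); cv2.fillConvexPoly(ins,ap.astype(int),1); ins=cv2.erode(ins,np.ones((5,5)))>0
st=(S<60)&(V>60)&ins; st[:205]=0; c=big(st); print("steel",cv2.boundingRect(c)); m=np.zeros(st.shape,np.uint8); cv2.drawContours(m,[c],-1,1,-1)
W=[]
for r in range(235,303):
    x=np.where(m[r])[0]
    if len(x): W.append(onz(C,((x[0]+x[-1])/2,r),33)[:2])
v=cv2.fitLine(np.array(W,np.float32),cv2.DIST_HUBER,0,.01,.01).ravel(); print("rod",v[2:],np.degrees(np.arctan2(v[1],v[0])))
r=np.where(m.any(1))[0][-1]; print("tip end",onz(C,(np.where(m[r])[0].mean(),r+.5),33))
top=t[150:290,240:320]; 
cv2.imwrite("pics/z5.png",np.hstack([cv2.resize(im[85:345,150:300],None,fx=2,fy=2,interpolation=2),cv2.resize(t[80:287,250:350],None,fx=2.51,fy=520/207,interpolation=2),cv2.resize(sd[130:338,155:245],None,fx=2.5,fy=2.5,interpolation=2)]))
E
```

```text
clock: 13.35
eef_pos: [443.9, 281.3, 235.5]
tool_rot: [3.139, 0.003, 3.124]
force: [0.4, 0.6, -0.4]
width: 84.4
gripper_force: 0.0
clock: 13.75
eef_pos: [426.3, 319.9, 231.7]
tool_rot: [-3.14, -0.0, -3.1]
force: [0.4, 0.1, -0.3]
width: 85.0
gripper_force: 0.0
mat [[176.0, 107.0], [274.0, 113.0], [258.0, 331.0], [177.0, 327.0]] [[365.76 229.23]
 [367.61 334.8 ]
 [642.17 329.25]
 [640.65 224.51]] [504.05 279.45   3.  ]
steel (211, 230, 10, 85)
rod [548.01 277.7 ] -0.57552296
tip end [599.02 276.86  33.  ]
```

View pics/z5.png

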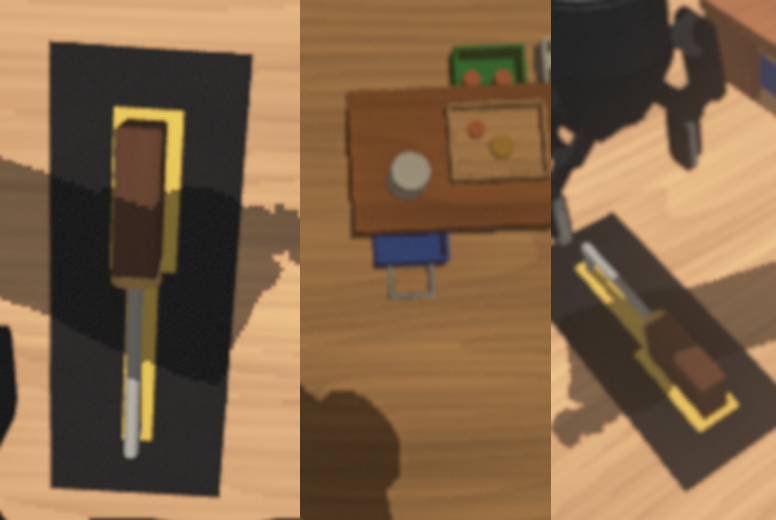

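The hook stands on its outline: tip at (595, 277) against (594, 278), yaw within 0.5°. Its apparent shift in the picture is parallax. The blue loop (crop (410,280)) is well clear of the ledge at crop row 235. The arm touches nothing, so I'm handing in.

```bash
python3 -c "
from h import *
print(onz(cam('top'),(293.8,198.2),14)); print(ticket.finish_job())"
```

```text
[566.52243453 -51.84259383  14.        ]
the job is handed in; nothing more can be done
None
```

I drew the blue tray out about 80 mm with the hook, left the green and white trays where they were, laid the hook back on its outline within about 1 mm and 0.5°, and handed the job in at about 14 s; the verdict was not shown.

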